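Lay two culture flasks growth face down and slide them into the imaging rack

ROBOT

A 6-joint arm with a two-finger parallel gripper is mounted at the origin on the work surface. World frame = base frame: x ahead of the robot, y to its left, z up, the work surface at z = 0. Lengths are in m, angles in rad, forces in N, time in s.
With the tool pointing down it reaches from about 0.225 to 0.875 m from the base axis. Payload 3.4 kg.
Tool frame: the origin (TCP) lies at the very end of the fingers, on their centre line; the grasp point (between the pads) lies 19 mm behind it (grip_depth is the distance from the TCP to the grasp point, in m); x points along the fingers, z is the direction in which the jaws open and shut, and the axes are right-handed (so a half turn about x gives the same grasp; the last joint's range is limited). The gripper opens to 85 mm and grips with 20 to 120 N. Pads are 22 mm wide; open, the fingers measure 114 mm over their backs; the gripper's body (76 mm by 85 mm) begins 54 mm behind the grasp point. The pads swing forward as they close: fully open they stand 13 mm farther back than shut.
Start: joints at [1.177, 0.276, 1.505, -0, 1.361, -0.121], TCP at [0.155, 0.554, 0.231] pointing down, gripper open.
Joint ranges: [-2.89, 2.89], [-0.75, 2.08], [0.22, 2.7], [-1.18, 4.32], [0.11, 2.71], [-2.7, 2.7]. Speed limits (rad/s): [2.57, 2.57, 3.14, 3.14, 3.14, 3.14].

INTERFACE

Orientations are given as a unit quaternion [w, x, y, z].
In Python, from rig import get_state, get_image, sign_off, grip_depth gives the robot as it stands. The module is installed in compiled form; this text tells all that it offers.
- The arm moves only by the tool arm_command, never from a script. Its argument "series" is a list of rows, each an object with "dp": the shift along the tool's x, y, z scaled (see below), a list of three; "angular": the turn, a rotation vector about the tool's x, y, z scaled (see below), a list of three; "gripper": the finger opening in mm, from 0 to 85.4. A call has exactly 8 rows; each row shifts and turns the pose as measured when the row begins, along the tool's axes as they then stand; what a row does not reach is not made up. The controller multiplies each number of a shift by 0.12 m and each number of a turn by 90 degrees. A row lasts 1/8 s, in which the tool goes at most 62.5 mm and 10.7 degrees, less where a joint would pass 70% of its speed; a pose out of reach is approached as far as the arm can. A call with a number of a shift or a turn outside -1 to 1 is refused whole. A call with a gripper value outside its range is refused whole. The fingers move at their own pace and stop on an object; "grip_force" is the grip in N (left out, the last holds). Time passes only in rows, so rows that do not move let the fingers close, or fill a call up. It gives the time, the measured TCP pose, the force and the opening at its end, in the units of the state.
- get_state(): the state, without advancing time (a new reading comes with each control period).
- get_image(name): name is "scene" or "top" or "wrist"; returns a dict with "image" (400x640x3 uint8, blue, green, red), "depth" (400x640 float32, m along the optical axis (not along the pixel's ray), 0 where there is no reading), "mtx" (3x3 intrinsics, pixels), "view" (4x4, takes a point from world to camera coordinates); the wrist camera has in their place "mount" (4x4, takes a point from camera to tool coordinates, whose origin is the TCP and whose axes are the tool frame's). Camera axes: x right, y up, looking along -z (the intrinsics and any distortion apply to the point x, -y, -z); pixel columns grow to the right and rows downward; lengths in m; the calibration is good to about 2 mm. A picture is of the moment at which its call begins: read the wrist's pose just before it.
- sign_off(): hands the job in, once; it reports no verdict.
The state is a dict: "clock": time; "qpos": joint angles; "qd": joint speeds; "effort": joint torques, N m; "position": TCP position; "ee_rot": TCP orientation; "contact_force": force on the tool from outside, world axes, zero at the start; "moment": the same for the moment, N m; "width": finger opening in m.
Only numpy, scipy, OpenCV 4.12 (cv2) and the standard library are available. Lean on these libraries where they do the work, as an engineer would, in place of code of your own. Each camera call takes 0.05 s, during which the arm holds its last target. There are 200 camera calls.

TASK

Two culture flasks stand on edge among the clutter of the bench. Lay each one flat with its violet growth face down (white panel up) and slide it under the blue bar into a bay of the rack, one flask to a bay, fully home against the back stop with its red cap pointing out of the open mouth. Leave everything else on the bench where it is.

Things in the scene. Friction and masses are not known exactly. Their poses are not given: they have to be found in the camera images.
- flask_a: clear plastic culture flask, about 110 g, 150 x 84 x 36 mm along its x, y, z. Origin: centre of the violet growth face, midway along the 150 mm; +z points through to the face with the white panel, 36 mm away. The flat part fills x -35..+75, y -42..+42, z 0..36 mm; neck and red cap to -x. Starts on edge at any yaw, 84 mm tall, 36 mm thick, its +y up. Pushed over about 24 degrees it topples.
- flask_b: clear plastic culture flask, about 110 g, 150 x 84 x 36 mm along its x, y, z. Origin: centre of the violet growth face, midway along the 150 mm; +z points through to the face with the white panel, 36 mm away. The flat part fills x -35..+75, y -42..+42, z 0..36 mm; neck and red cap to -x. Starts on edge at any yaw, 84 mm tall, 36 mm thick, its +y down, so the other way round than A.
- cap_a (a point): centre of the outer end of flask A's red cap, at x -75, y 0, z 18 mm of the flask; the cap is 33 mm in diameter and 26 mm long, the neck behind it 24 mm in diameter
- cap_b (a point): the same on flask B
- rack: fixed aluminium rack, no floor (flasks slide on the bench). Origin on the bench, mid-width; -x is the open mouth, +x the back stop (inner face x = 75 mm). Two bays 92 mm wide centred at y = +50, -50 mm; walls 22 mm high from x = -35 mm, flared lead-ins out to x = -67, y = +-116 mm. A blue bar crosses both bays at x = 35 mm, 48 to 54 mm up: a flask goes in only lying down.
- bay_0 (a point): rack axes; on the bench in the bay at rack y = +50 mm: where a flask's origin lies when it is fully home, growth face down, cap end out, far end on the back stop
- bay_1 (a point): the same for the bay at rack y = -50 mm
- media_bottle: bystander: amber glass media bottle with a blue cap, diameter 64, height 150 mm; origin at the centre of its underside
- beaker: bystander: empty glass beaker, diameter 60, height 80 mm; origin at the centre of its underside
- dish_stack: bystander: stack of three clear dishes, diameter 90, height 45 mm; origin at the centre of its underside
- jar: bystander: glass jar with a yellow lid, diameter 60, height 75 mm; origin at the centre of its underside
- tip_box: bystander: pipette tip box, grey with a green lid, 82 x 122 x 62 mm high (x, y, z); origin at the centre of its underside
- timer: bystander: white bench timer, 60 x 72 x 24 mm high (x, y, z); origin at the centre of its underside
- spatula: bystander: steel lab spatula lying flat, 150 x 12 x 7 mm high (x, y, z); origin at the centre of its underside
- wash_bottle: bystander: white plastic bottle with a red cap, diameter 56, height 120 mm; origin at the centre of its underside
Mind the look-alikes: they are no part of the job. Leave any yellow look-alike of the flask_a alone.

How it is judged:
At the end, for the whole second after the job is handed in: Each flask lies in a bay of its own (either one), at rest: violet face down (tilt under 0.1 rad), within 6 mm of fully home lengthwise and 9 mm sideways, turned less than 0.14 rad from the bay, cap pointing out of the mouth ((((x of flask_a in the frame of bay_0 between -0.006 and 0.006 m and y of flask_a in the frame of bay_0 between -0.009 and 0.009 m and z of flask_a in the frame of bay_0 below 0.006 m and angle between flask_a's own z axis and vertical below 0.1 rad and angle between the x axis of flask_a and the x axis of bay_0, either way round below 0.14 rad and x of cap_a in the frame of bay_0 below -0.06 m and linear speed of flask_a below 0.02 m/s) and (x of flask_b in the frame of bay_1 between -0.006 and 0.006 m and y of flask_b in the frame of bay_1 between -0.009 and 0.009 m and z of flask_b in the frame of bay_1 below 0.006 m and angle between flask_b's own z axis and vertical below 0.1 rad and angle between the x axis of flask_b and the x axis of bay_1, either way round below 0.14 rad and x of cap_b in the frame of bay_1 below -0.06 m and linear speed of flask_b below 0.02 m/s)) or ((x of flask_a in the frame of bay_1 between -0.006 and 0.006 m and y of flask_a in the frame of bay_1 between -0.009 and 0.009 m and z of flask_a in the frame of bay_1 below 0.006 m and angle between flask_a's own z axis and vertical below 0.1 rad and angle between the x axis of flask_a and the x axis of bay_1, either way round below 0.14 rad and x of cap_a in the frame of bay_1 below -0.06 m and linear speed of flask_a below 0.02 m/s) and (x of flask_b in the frame of bay_0 between -0.006 and 0.006 m and y of flask_b in the frame of bay_0 between -0.009 and 0.009 m and z of flask_b in the frame of bay_0 below 0.006 m and angle between flask_b's own z axis and vertical below 0.1 rad and angle between the x axis of flask_b and the x axis of bay_0, either way round below 0.14 rad and x of cap_b in the frame of bay_0 below -0.06 m and linear speed of flask_b below 0.02 m/s)))); the robot touches nothing.
It fails at once if a bystander is shifted by more than 20 mm (distance of any of media_bottle, beaker, dish_stack, jar, tip_box, timer, spatula, wash_bottle from where it was at the start of the episode above 0.02 m).
It fails at once if a bystander is knocked over (angle between any of media_bottle, beaker, dish_stack, jar, tip_box, timer, spatula, wash_bottle's own z axis and vertical above 0.4 rad).
It also fails if it takes over 72 s, if anything falls off the work surface, if the arm or the gripper's body presses on something with over 40 N, if the wrist force passes 120 N, or if a joint passes its speed limit or range.

## Working session

There is one attempt and no reset: what is moved stays moved. The work goes in short steps, Python scripts to look and compute and a tool call to move; the robot and the scene stay as the last step left them, time stands still between calls to the robot, and variables do not carry over. Pictures are saved under pics/ and viewed, about 8 in all and at most 12, crops included, and the job is handed in when it is done.

Besides the shell and the picture viewer there is one more tool, called by a JSON object that holds its "api" and its "payload". arm_command: Moves the arm, as the interface text tells. Its arguments: {"type":"object","properties":{"series":{"type":"array","items":{"type":"object","properties":{"dp":{"type":"array","items":{"type":"number"}},"angular":{"type":"array","items":{"type":"number"}},"gripper":{"type":"number"}}}},"grip_force":{"type":"number"}},"required":["series"]}

```bash
mkdir -p pics; cat > h.py <<'E'
import numpy as np, cv2
from rig import get_state, get_image, sign_off, grip_depth
from scipy.spatial.transform import Rotation as R
def rot(q): return R.from_quat([q[1],q[2],q[3],q[0]]).as_matrix()
def cloud(im, T=None):
    """HxWx3 world points"""
    d=im["depth"]; K=im["mtx"]; v,u=np.mgrid[:d.shape[0],:d.shape[1]]
    x=(u-K[0,2])/K[0,0]*d; y=(v-K[1,2])/K[1,1]*d
    P=np.stack([x,-y,-d,np.ones_like(d)],-1)
    if T is None: T=np.linalg.inv(im["view"])
    return (P@T.T)[...,:3]
def wristT(s,im):
    T=np.eye(4);T[:3,:3]=rot(s["ee_rot"]);T[:3,3]=s["position"]; return T@im["mount"]
E
python3 - <<'E'
from h import *
s=get_state();print({k:np.round(v,3).tolist() for k,v in s.items()},grip_depth)
print(rot(s["ee_rot"]).round(2))
for n in("top","scene"):
    im=get_image(n); cv2.imwrite(f"pics/{n}0.png",im["image"]); np.savez(f"{n}0.npz",**im)
    print(n,im["mtx"].round(1).tolist(),np.linalg.inv(im["view"]).round(3).tolist(),[k for k in im])
E
```

```text
{'clock': 0.0, 'qpos': [1.177, 0.277, 1.506, -0.0, 1.361, -0.121], 'qd': [0.0, -0.0, -0.001, 0.001, -0.001, -0.001], 'effort': [0.001, -41.677, -24.581, 0.0, 0.011, 0.0], 'position': [0.155, 0.553, 0.23], 'ee_rot': [0.563, -0.428, 0.564, 0.427], 'contact_force': [-0.269, 0.311, 0.54], 'moment': [0.015, 0.018, -0.017], 'width': 0.086} 0.0187
[[-0.   -0.96  0.27]
 [-0.    0.27  0.96]
 [-1.    0.   -0.  ]]
top [[396.6, 0.0, 313.7], [0.0, 396.6, 196.3], [0.0, 0.0, 1.0]] [[0.028, 0.983, -0.184, 0.312], [-0.999, 0.03, 0.009, -0.018], [0.015, 0.183, 0.983, 1.168], [0.0, 0.0, 0.0, 1.0]] ['image', 'depth', 'mtx', 'view']
scene [[398.0, 0.0, 319.3], [0.0, 398.0, 209.1], [0.0, 0.0, 1.0]] [[0.53, -0.701, 0.477, 1.252], [0.848, 0.443, -0.291, -0.455], [-0.008, 0.559, 0.829, 1.315], [0.0, 0.0, 0.0, 1.0]] ['image', 'depth', 'mtx', 'view']
```

View pics/top0.png

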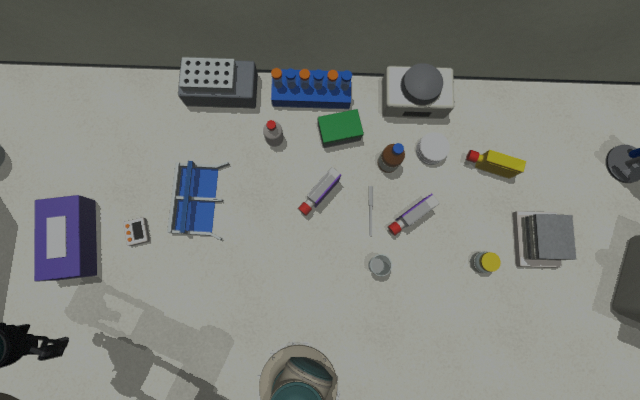

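View pics/scene0.png

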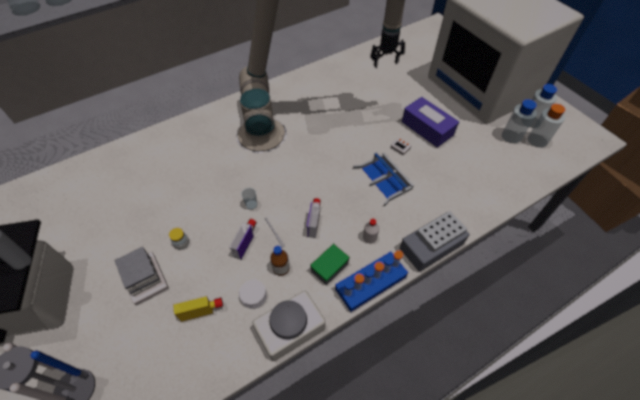

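```bash
python3 - <<'E'
from h import *
im=dict(np.load("top0.npz")); P=cloud(im); I=im["image"]
c=np.vstack([cv2.resize(I[150:250,160:300],None,fx=5,fy=4.5)[:290], cv2.resize(I[155:245,280:450],None,fx=700/170,fy=300/90)])
a=cv2.resize(I[155:250,160:260],None,fx=5,fy=5,interpolation=cv2.INTER_CUBIC)
a=cv2.resize(I[160:240,290:450],None,fx=5,fy=5,interpolation=cv2.INTER_CUBIC)
b=cv2.resize(I[155:245,160:250],None,fx=3,fy=3,interpolation=cv2.INTER_CUBIC)
out=np.zeros((400+270-70,800,3),np.uint8); out[:400]=a; 
b=cv2.resize(I[158:243,160:250],None,fx=2.3,fy=2.3,interpolation=cv2.INTER_CUBIC)
out[400:400+b.shape[0],:b.shape[1]]=b[:200]
cv2.imwrite("pics/c1.png",out)
def fit(name,box,zlo,zhi):
    u0,v0,u1,v1=box; p=P[v0:v1,u0:u1].reshape(-1,3); p=p[(p[:,2]>zlo)&(p[:,2]<zhi)]
    r=cv2.minAreaRect((p[:,:2]*1000).astype(np.float32)); print(name,len(p),np.round(r[0],1),np.round(r[1],1),round(r[2],1), 'zmax',p[:,2].max().round(3))
print("table z",np.median(P[260:300,430:470,2]))
fit("fl1 top",(295,165,348,220),.07,.1); fit("fl2 top",(385,190,440,240),.07,.1)
fit("fl1 all",(295,165,348,220),.03,.1); fit("fl2 all",(385,190,440,240),.03,.1)
fit("rack bar",(165,155,235,245),.04,.07); fit("rack",(165,155,235,245),.012,.07)
for n,b in dict(media=(375,140,408,173),beaker=(366,250,392,280),dish=(418,135,450,166),jar=(470,248,502,276),tip=(315,108,366,148),timer=(122,214,150,248),wash=(260,118,286,148),spat=(366,184,377,238),purple=(30,190,100,285)).items():
    fit(n,b,.004 if n=='spat' else .015,.2)
# HSV masks
h=cv2.cvtColor(I,cv2.COLOR_BGR2HSV)
for n,b in (("f1",(295,165,348,220)),("f2",(385,190,440,240))):
    u0,v0,u1,v1=b; H=h[v0:v1,u0:u1]; p=P[v0:v1,u0:u1]
    m=((H[...,0]<8)|(H[...,0]>172))&(H[...,1]>150); print(n,"red",m.sum(),p[m].mean(0).round(3),p[m].max(0).round(3),p[m].min(0).round(3))
    m=(H[...,0]>120)&(H[...,0]<160)&(H[...,1]>60); print(n,"violet",m.sum(),p[m].mean(0).round(3))
E
```

```text
table z 0.0017494035908348637
fl1 top 504 [548.6 -54.6] [ 36.1 109.7] 50.6 zmax 0.092
fl2 top 512 [ 486.5 -324.3] [ 35.7 110.4] 37.6 zmax 0.092
fl1 all 716 [533.2 -42. ] [ 36.1 149.5] 50.6 zmax 0.092
fl2 all 716 [ 474.3 -308.5] [ 35.8 150.3] 37.6 zmax 0.092
rack bar 394 [510.5 334.5] [ 15.8 206.7] 88.7 zmax 0.062
rack 1211 [509.2 309.4] [153.3 228.8] 88.6 zmax 0.062
media 579 [ 636.5 -246.7] [63.8 56.5] 57.3 zmax 0.157
beaker 246 [ 333.1 -214.5] [56.1 57.9] 1.6 zmax 0.087
dish 754 [ 678.1 -380.2] [90.  81.4] 90.0 zmax 0.054
jar 519 [ 349.1 -512.9] [57.  55.3] 44.7 zmax 0.081
tip 1299 [ 732.8 -100.1] [ 83.4 122.9] 13.7 zmax 0.07
timer 557 [408.7 481. ] [72.3 62.6] 16.0 zmax 0.033
wash 396 [702.8  96.2] [48.5 54.1] 10.0 zmax 0.128
spat 216 [ 494.2 -200.3] [156.9  30.3] 0.0 zmax 0.016
purple 4903 [381.1 658.7] [219.8 125.7] 8.7 zmax 0.101
f1 red 82 [ 0.485 -0.004  0.058] [0.5   0.012 0.064] [ 0.471 -0.019  0.05 ]
f1 violet 127 [ 0.536 -0.067  0.078]
f2 red 84 [ 0.436 -0.256  0.071] [ 0.453 -0.018  1.168] [ 0.312 -0.275  0.05 ]
f2 violet 78 [ 0.495 -0.308  0.093]
```

View pics/c1.png

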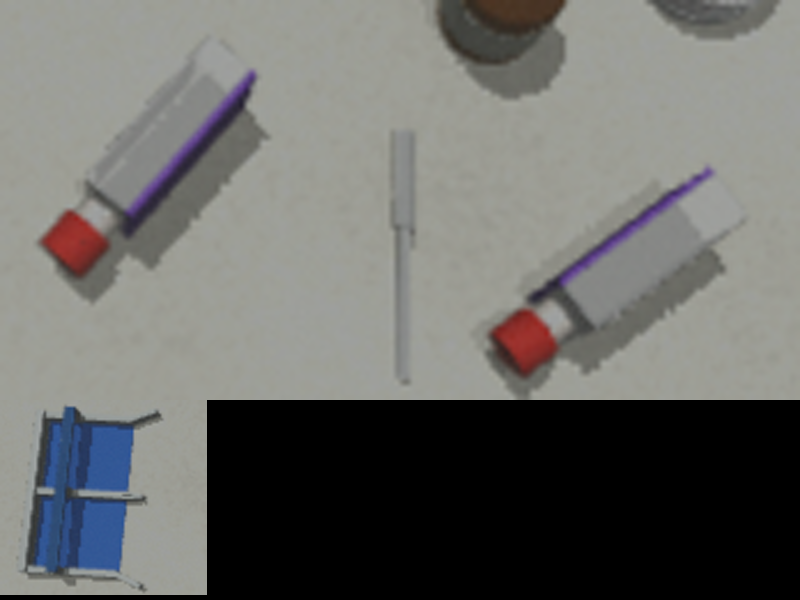

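```bash
cat > plan.py <<'E'
import sys,json
from h import *
# usage: plan.py x y z yawdeg(tool z axis) [rows] ; tool pointing down
x,y,z,yaw=map(float,sys.argv[1:5]); 
c,s_=np.cos(np.radians(yaw)),np.sin(np.radians(yaw))
ax=np.array([0,0,-1.]); az=np.array([c,s_,0]); Rt=np.stack([ax,np.cross(az,ax),az],1)
s=get_state(); R0=rot(s["ee_rot"]); p0=np.array(s["position"]); d=np.array([x,y,z])-p0
cy=np.degrees(np.arctan2(R0[1,2],R0[0,2]))
rv=R.from_matrix(R0.T@Rt).as_rotvec()
if len(sys.argv)>6: # forced total turn in deg about tool x
    rv=np.array([np.radians(float(sys.argv[6])),0,0])
n=int(sys.argv[5]) if len(sys.argv)>5 else int(np.ceil(max(np.linalg.norm(d)/.055,np.degrees(np.linalg.norm(rv))/10)))
print("t",round(s["clock"],2),"pos",p0.round(4),"yaw",cy.round(1),"down",R0[:,0].round(3),"w",round(s["width"],4),"F",np.round(s["contact_force"],1),"q6",round(s["qpos"][5],2),"rows",n)
for i in range(n):
    Ri=R0@R.from_rotvec(rv*i/n).as_matrix()
    print((Ri.T@d/n/.12).round(3).tolist(),(rv/n/(np.pi/2)).round(3).tolist())
E
python3 plan.py 0.548 -0.055 0.16 -129.4 21 203.7
```

```text
t 0.1 pos [0.1547 0.5533 0.2305] yaw 74.4 down [-0.001 -0.002 -1.   ] w 0.0855 F [-0.   0.2  0.7] q6 -0.12 rows 21
[0.028, -0.215, -0.19] [0.108, 0.0, 0.0]
[0.028, -0.244, -0.151] [0.108, 0.0, 0.0]
[0.028, -0.266, -0.108] [0.108, 0.0, 0.0]
[0.028, -0.281, -0.062] [0.108, 0.0, 0.0]
[0.028, -0.287, -0.013] [0.108, 0.0, 0.0]
[0.028, -0.285, 0.035] [0.108, 0.0, 0.0]
[0.028, -0.275, 0.083] [0.108, 0.0, 0.0]
[0.028, -0.257, 0.128] [0.108, 0.0, 0.0]
[0.028, -0.232, 0.169] [0.108, 0.0, 0.0]
[0.028, -0.2, 0.206] [0.108, 0.0, 0.0]
[0.028, -0.163, 0.237] [0.108, 0.0, 0.0]
[0.028, -0.12, 0.261] [0.108, 0.0, 0.0]
[0.028, -0.075, 0.278] [0.108, 0.0, 0.0]
[0.028, -0.027, 0.286] [0.108, 0.0, 0.0]
[0.028, 0.022, 0.287] [0.108, 0.0, 0.0]
[0.028, 0.07, 0.279] [0.108, 0.0, 0.0]
[0.028, 0.116, 0.263] [0.108, 0.0, 0.0]
[0.028, 0.158, 0.24] [0.108, 0.0, 0.0]
[0.028, 0.196, 0.21] [0.108, 0.0, 0.0]
[0.028, 0.229, 0.174] [0.108, 0.0, 0.0]
[0.028, 0.255, 0.133] [0.108, 0.0, 0.0]
```

{"api": "arm_command", "payload": {"series": [{"dp":[0,-0.22,-0.19],"angular":[0.115,0,0],"gripper":85},{"dp":[0,-0.24,-0.15],"angular":[0.115,0,0],"gripper":85},{"dp":[0,-0.27,-0.11],"angular":[0.115,0,0],"gripper":85},{"dp":[0,-0.28,-0.06],"angular":[0.115,0,0],"gripper":85},{"dp":[0,-0.29,-0.01],"angular":[0.115,0,0],"gripper":85},{"dp":[0,-0.285,0.035],"angular":[0.115,0,0],"gripper":85},{"dp":[0,-0.275,0.08],"angular":[0.115,0,0],"gripper":85},{"dp":[0,-0.26,0.13],"angular":[0.115,0,0],"gripper":85}]}}

```text
clock: 1.1
position: [0.2932, 0.3062, 0.2273]
ee_rot: [0.703, 0.064, 0.705, -0.07]
contact_force: [0.5, 0.1, 0.5]
width: 0.0849
```

```bash
python3 plan.py 0.548 -0.055 0.16 -129.4 16
```

```text
t 1.1 pos [0.2932 0.3062 0.2273] yaw -10.9 down [-0.004 -0.007 -1.   ] w 0.0849 F [0.5 0.1 0.5] q6 0.84 rows 16
[0.036, -0.159, 0.166] [0.082, 0.0, 0.0]
[0.036, -0.137, 0.185] [0.082, 0.0, 0.0]
[0.036, -0.112, 0.201] [0.082, 0.0, 0.0]
[0.035, -0.085, 0.214] [0.082, 0.0, 0.0]
[0.035, -0.057, 0.223] [0.082, 0.0, 0.0]
[0.035, -0.027, 0.229] [0.082, 0.0, 0.0]
[0.035, 0.002, 0.23] [0.082, 0.0, 0.0]
[0.035, 0.032, 0.228] [0.082, 0.0, 0.0]
[0.035, 0.061, 0.222] [0.082, 0.0, 0.0]
[0.035, 0.089, 0.212] [0.082, 0.0, 0.0]
[0.035, 0.116, 0.199] [0.082, 0.0, 0.0]
[0.035, 0.14, 0.182] [0.082, 0.0, 0.0]
[0.035, 0.163, 0.163] [0.082, 0.0, 0.0]
[0.035, 0.182, 0.14] [0.082, 0.0, 0.0]
[0.035, 0.199, 0.116] [0.082, 0.0, 0.0]
[0.035, 0.212, 0.089] [0.082, 0.0, 0.0]
```

{"api": "arm_command", "payload": {"series": [{"dp":[0,-0.22,0.25],"angular":[0.119,0,0],"gripper":85},{"dp":[0.05,-0.17,0.29],"angular":[0.119,0,0],"gripper":85},{"dp":[0.05,-0.11,0.32],"angular":[0.119,0,0],"gripper":85},{"dp":[0.05,-0.05,0.33],"angular":[0.119,0,0],"gripper":85},{"dp":[0.05,0.01,0.33],"angular":[0.119,0,0],"gripper":85},{"dp":[0.05,0.07,0.33],"angular":[0.119,0,0],"gripper":85},{"dp":[0.05,0.13,0.31],"angular":[0.119,0,0],"gripper":85},{"dp":[0.05,0.18,0.28],"angular":[0.119,0,0],"gripper":85}]}}

```text
clock: 2.1
position: [0.4928, 0.0425, 0.1833]
ee_rot: [-0.469, -0.526, -0.469, 0.532]
contact_force: [0.0, 0.5, -0.6]
width: 0.085
```

```bash
python3 plan.py 0.548 -0.055 0.14 -129.4 6
```

```text
t 2.1 pos [0.4928 0.0425 0.1833] yaw -96.9 down [-0.006 -0.006 -1.   ] w 0.085 F [ 0.   0.5 -0.6] q6 1.64 rows 6
[0.06, 0.093, 0.125] [0.06, 0.001, 0.0]
[0.06, 0.104, 0.116] [0.06, 0.001, 0.0]
[0.06, 0.114, 0.105] [0.06, 0.001, 0.0]
[0.06, 0.124, 0.094] [0.06, 0.001, 0.0]
[0.06, 0.132, 0.082] [0.06, 0.001, 0.0]
[0.06, 0.139, 0.069] [0.06, 0.001, 0.0]
```

{"api": "arm_command", "payload": {"series": [{"dp":[0.06,0.1,0.13],"angular":[0.063,0,0],"gripper":85},{"dp":[0.06,0.11,0.12],"angular":[0.063,0,0],"gripper":85},{"dp":[0.06,0.12,0.11],"angular":[0.063,0,0],"gripper":85},{"dp":[0.06,0.125,0.095],"angular":[0.063,0,0],"gripper":85},{"dp":[0.06,0.13,0.08],"angular":[0.063,0,0],"gripper":85},{"dp":[0.06,0.14,0.07],"angular":[0.063,0,0],"gripper":85},{"dp":[0,0,0],"angular":[0,0,0],"gripper":85},{"dp":[0,0,0],"angular":[0,0,0],"gripper":85}]}}

```text
clock: 3.1
position: [0.5481, -0.0636, 0.135]
ee_rot: [-0.286, -0.642, -0.287, 0.651]
contact_force: [-0.0, -0.0, -0.1]
width: 0.0851
```

```bash
cat > wl.py <<'E'
import sys
from h import *
s=get_state(); im=get_image("wrist"); P=cloud(im,wristT(s,im)); n=sys.argv[1]
cv2.imwrite(f"pics/{n}.png",im["image"]); np.savez(n+".npz",P=P,I=im["image"])
if len(sys.argv)>3:
    x0,x1,y0,y1,z0,z1=map(float,sys.argv[2:8])
    p=P.reshape(-1,3); ok=(im["depth"].reshape(-1)>0)&(p[:,0]>x0)&(p[:,0]<x1)&(p[:,1]>y0)&(p[:,1]<y1)&(p[:,2]>z0)&(p[:,2]<z1); q=p[ok]
    if len(q)>10:
        r=cv2.minAreaRect((q[:,:2]*1000).astype(np.float32)); print(len(q),np.round(r[0],1),np.round(r[1],1),round(r[2],1),"z med",np.median(q[:,2]).round(4))
E
python3 plan.py 0.548 -0.055 0.045 -129.4 6; python3 wl.py w1 .45 .65 -.15 .06 .075 .1
```

```text
t 3.1 pos [ 0.5481 -0.0636  0.135 ] yaw -132.2 down [-0.014 -0.004 -1.   ] w 0.0851 F [-0.  -0.  -0.1] q6 2.07 rows 6
[0.125, -0.007, -0.01] [-0.005, 0.001, 0.001]
[0.125, -0.007, -0.01] [-0.005, 0.001, 0.001]
[0.125, -0.007, -0.01] [-0.005, 0.001, 0.001]
[0.125, -0.007, -0.01] [-0.005, 0.001, 0.001]
[0.125, -0.008, -0.01] [-0.005, 0.001, 0.001]
[0.125, -0.008, -0.009] [-0.005, 0.001, 0.001]
10366 [547.2 -54.4] [ 35.9 109.6] 50.5 z med 0.0839
```

{"api": "arm_command", "payload": {"series": [{"dp":[0.12,-0.01,-0.015],"angular":[-0.005,0,0],"gripper":85},{"dp":[0.12,-0.01,-0.015],"angular":[-0.005,0,0],"gripper":85},{"dp":[0.12,-0.01,-0.015],"angular":[-0.005,0,0],"gripper":85},{"dp":[0.12,-0.01,-0.01],"angular":[-0.005,0,0],"gripper":85},{"dp":[0.12,-0.01,-0.005],"angular":[-0.005,0,0],"gripper":85},{"dp":[0.1,-0.01,-0.005],"angular":[-0.005,0,0],"gripper":85},{"dp":[0,0,0],"angular":[0,0,0],"gripper":20},{"dp":[0,0,0],"angular":[0,0,0],"gripper":20}], "grip_force": 40}}

```text
clock: 4.15
position: [0.5452, -0.0507, 0.0445]
ee_rot: [-0.302, -0.633, -0.305, 0.644]
contact_force: [-0.1, 0.2, 0.3]
width: 0.0509
```

{"api": "arm_command", "payload": {"series": [{"dp":[0,0,0],"angular":[0,0,0],"gripper":20},{"dp":[0,0,0],"angular":[0,0,0],"gripper":20},{"dp":[0,0,0],"angular":[0,0,0],"gripper":20},{"dp":[-0.1,0,0],"angular":[0,0,0],"gripper":20},{"dp":[-0.12,0,0],"angular":[0,0,0],"gripper":20},{"dp":[-0.1,0,0],"angular":[0,0,0],"gripper":20},{"dp":[0,0,0],"angular":[0,0,0],"gripper":20},{"dp":[0,0,0],"angular":[0,0,0],"gripper":20}]}}

```text
clock: 5.15
position: [0.5473, -0.051, 0.0882]
ee_rot: [-0.303, -0.635, -0.304, 0.642]
contact_force: [0.3, -0.8, -1.2]
width: 0.0354
```

```bash
python3 plan.py 0.50 0.13 0.085 -1.3 14
```

```text
t 5.15 pos [ 0.5473 -0.051   0.0882] yaw -129.1 down [-0.01  -0.004 -1.   ] w 0.0354 F [ 0.3 -0.8 -1.2] q6 2.04 rows 14
[0.002, -0.09, -0.066] [-0.101, -0.0, 0.001]
[0.002, -0.078, -0.079] [-0.101, -0.0, 0.001]
[0.002, -0.065, -0.091] [-0.101, -0.0, 0.001]
[0.002, -0.049, -0.1] [-0.101, -0.0, 0.001]
[0.001, -0.033, -0.106] [-0.101, -0.0, 0.001]
[0.001, -0.016, -0.11] [-0.101, -0.0, 0.001]
[0.001, 0.002, -0.111] [-0.101, -0.0, 0.001]
[0.001, 0.02, -0.11] [-0.101, -0.0, 0.001]
[0.001, 0.037, -0.105] [-0.101, -0.0, 0.001]
[0.002, 0.053, -0.098] [-0.101, -0.0, 0.001]
[0.002, 0.068, -0.088] [-0.101, -0.0, 0.001]
[0.002, 0.081, -0.076] [-0.101, -0.0, 0.001]
[0.002, 0.092, -0.063] [-0.101, -0.0, 0.001]
[0.002, 0.101, -0.047] [-0.101, -0.0, 0.001]
```

{"api": "arm_command", "payload": {"series": [{"dp":[0,-0.09,-0.07],"angular":[-0.105,0,0],"gripper":20},{"dp":[0,-0.08,-0.08],"angular":[-0.105,0,0],"gripper":20},{"dp":[0,-0.065,-0.09],"angular":[-0.105,0,0],"gripper":20},{"dp":[0,-0.05,-0.1],"angular":[-0.105,0,0],"gripper":20},{"dp":[0,-0.03,-0.105],"angular":[-0.105,0,0],"gripper":20},{"dp":[0,-0.015,-0.11],"angular":[-0.105,0,0],"gripper":20},{"dp":[0,0,-0.11],"angular":[-0.105,0,0],"gripper":20},{"dp":[0,0.02,-0.11],"angular":[-0.105,0,0],"gripper":20}]}}

```text
clock: 6.15
position: [0.5133, 0.0539, 0.0844]
ee_rot: [0.633, 0.301, 0.643, -0.309]
contact_force: [1.2, -0.4, -0.6]
width: 0.0353
```

```bash
python3 plan.py 0.50 0.13 0.07 -1.3 6
```

```text
t 6.15 pos [0.5133 0.0539 0.0844] yaw -51.1 down [-0.018 -0.004 -1.   ] w 0.0353 F [ 1.2 -0.4 -0.6] q6 0.87 rows 6
[0.02, 0.052, -0.094] [-0.092, -0.002, 0.001]
[0.02, 0.065, -0.085] [-0.092, -0.002, 0.001]
[0.02, 0.077, -0.075] [-0.092, -0.002, 0.001]
[0.02, 0.087, -0.063] [-0.092, -0.002, 0.001]
[0.02, 0.095, -0.05] [-0.092, -0.002, 0.001]
[0.02, 0.101, -0.036] [-0.092, -0.002, 0.001]
```

{"api": "arm_command", "payload": {"series": [{"dp":[0,0.05,-0.09],"angular":[-0.09,-0.003,0],"gripper":20},{"dp":[0,0.06,-0.08],"angular":[-0.09,-0.003,0],"gripper":20},{"dp":[0,0.075,-0.075],"angular":[-0.09,-0.003,0],"gripper":20},{"dp":[0,0.085,-0.06],"angular":[-0.09,-0.003,0],"gripper":20},{"dp":[0,0.095,-0.05],"angular":[-0.09,-0.003,0],"gripper":20},{"dp":[0,0.09,-0.03],"angular":[-0.08,-0.003,0],"gripper":20},{"dp":[0,0,0],"angular":[0,0,0],"gripper":20},{"dp":[0,0,0],"angular":[0,0,0],"gripper":20}]}}

```text
clock: 7.15
position: [0.4967, 0.1291, 0.08]
ee_rot: [0.707, 0.006, 0.707, -0.018]
contact_force: [-0.0, -0.2, 0.1]
width: 0.0353
```

```bash
python3 plan.py 0.50 0.13 0.045 -1.3 4
```

```text
t 7.15 pos [0.4967 0.1291 0.08  ] yaw -1.9 down [-0.001 -0.017 -1.   ] w 0.0353 F [-0.  -0.2  0.1] q6 0.17 rows 4
[0.073, 0.003, 0.007] [-0.002, -0.0, 0.003]
[0.073, 0.003, 0.007] [-0.002, -0.0, 0.003]
[0.073, 0.003, 0.007] [-0.002, -0.0, 0.003]
[0.073, 0.002, 0.007] [-0.002, -0.0, 0.003]
```

{"api": "arm_command", "payload": {"series": [{"dp":[0.09,0,0.01],"angular":[-0.002,0,0.003],"gripper":20},{"dp":[0.09,0,0.01],"angular":[-0.002,0,0.003],"gripper":20},{"dp":[0.08,0,0.005],"angular":[-0.002,0,0.003],"gripper":20},{"dp":[0.02,0,0],"angular":[0,0,0.003],"gripper":20},{"dp":[0,0,0],"angular":[0,0,0],"gripper":70},{"dp":[0,0,0],"angular":[0,0,0],"gripper":70},{"dp":[0,0,0],"angular":[0,0,0],"gripper":70},{"dp":[0,0,0],"angular":[0,0,0],"gripper":70}]}}

```text
clock: 8.15
position: [0.5003, 0.1276, 0.0441]
ee_rot: [0.706, 0.011, 0.708, -0.008]
contact_force: [0.9, -0.2, -0.6]
width: 0.0698
```

```bash
python3 plan.py 0.50 0.13 0.125 -1.3 4
```

```text
t 8.15 pos [0.5003 0.1276 0.0441] yaw -1.6 down [-0.002  0.004 -1.   ] w 0.0698 F [ 0.9 -0.2 -0.6] q6 0.14 rows 4
[-0.169, 0.006, -0.001] [-0.001, -0.0, -0.001]
[-0.169, 0.005, -0.001] [-0.001, -0.0, -0.001]
[-0.169, 0.005, -0.001] [-0.001, -0.0, -0.001]
[-0.169, 0.005, -0.001] [-0.001, -0.0, -0.001]
```

{"api": "arm_command", "payload": {"series": [{"dp":[-0.17,0,0],"angular":[0,0,0],"gripper":70},{"dp":[-0.2,0,0],"angular":[0,0,0],"gripper":70},{"dp":[-0.2,0,0],"angular":[0,0,0],"gripper":70},{"dp":[-0.15,0,0],"angular":[0,0,0],"gripper":0},{"dp":[0,0,-0.2],"angular":[0,0,0],"gripper":0},{"dp":[0,0,-0.25],"angular":[0,0,0],"gripper":0},{"dp":[0,0,-0.15],"angular":[0,0,0],"gripper":0},{"dp":[0.1,0,0],"angular":[0,0,0],"gripper":0}]}}

```text
clock: 9.15
position: [0.428, 0.1295, 0.1217]
ee_rot: [0.708, 0.011, 0.706, -0.008]
contact_force: [0.2, -0.1, -0.2]
width: 0.0001
```

```bash
python3 plan.py 0.43 0.13 0.065 -1.3 4; python3 wl.py w2 .40 .56 0.03 .25 .075 .095
```

```text
t 9.15 pos [0.428  0.1295 0.1217] yaw -1.6 down [ 0.002  0.004 -1.   ] w 0.0001 F [ 0.2 -0.1 -0.2] q6 0.16 rows 4
[0.118, 0.001, 0.004] [-0.001, 0.0, -0.001]
[0.118, 0.001, 0.004] [-0.001, 0.0, -0.001]
[0.118, 0.001, 0.004] [-0.001, 0.0, -0.001]
[0.118, 0.001, 0.004] [-0.001, 0.0, -0.001]
12625 [499.6 132.9] [109.5  36.8] 88.3 z med 0.0837
```

{"api": "arm_command", "payload": {"series": [{"dp":[0.15,0,0],"angular":[0,0,0],"gripper":0},{"dp":[0.16,0,0],"angular":[0,0,0],"gripper":0},{"dp":[0.15,0,0.1],"angular":[0,0,0],"gripper":0},{"dp":[0,0,0.16],"angular":[0,0,0],"gripper":0},{"dp":[0,0,0.15],"angular":[0,0,0],"gripper":0},{"dp":[0,0,0.15],"angular":[0,0,0],"gripper":0},{"dp":[0,0,0.15],"angular":[0,0,0],"gripper":0},{"dp":[0,0,0.12],"angular":[0,0,0],"gripper":0}]}}

```text
clock: 10.2
position: [0.5413, 0.1264, 0.0628]
ee_rot: [0.709, 0.012, 0.705, -0.009]
contact_force: [-0.2, -0.2, 0.8]
width: -0.0001
```

```bash
python3 plan.py 0.56 0.06 0.13 -1.3 4
```

```text
t 10.2 pos [0.5413 0.1264 0.0628] yaw -1.6 down [ 0.007  0.004 -1.   ] w -0.0001 F [-0.2 -0.2  0.8] q6 0.13 rows 4
[-0.14, -0.137, 0.044] [-0.001, 0.001, -0.001]
[-0.14, -0.137, 0.043] [-0.001, 0.001, -0.001]
[-0.14, -0.137, 0.043] [-0.001, 0.001, -0.001]
[-0.14, -0.137, 0.043] [-0.001, 0.001, -0.001]
```

{"api": "arm_command", "payload": {"series": [{"dp":[-0.17,-0.08,0],"angular":[0,0,0],"gripper":60},{"dp":[-0.17,-0.15,0.05],"angular":[0,0,0],"gripper":60},{"dp":[-0.17,-0.15,0.05],"angular":[0,0,0],"gripper":60},{"dp":[-0.12,-0.15,0.05],"angular":[0,0,0],"gripper":60},{"dp":[0,-0.1,0],"angular":[0,0,0],"gripper":60},{"dp":[0,0,0],"angular":[0,0,0],"gripper":60},{"dp":[0,0,0],"angular":[0,0,0],"gripper":60},{"dp":[0,0,0],"angular":[0,0,0],"gripper":60}]}}

```text
clock: 11.2
position: [0.5625, 0.0483, 0.1407]
ee_rot: [0.71, 0.012, 0.704, -0.008]
contact_force: [-0.8, 0.2, 0.2]
width: 0.0599
```

```bash
python3 plan.py 0.56 0.06 0.13 -1.3 4; python3 wl.py w3 .48 .66 -0.05 .25 .032 .045; python3 - <<'E'
from h import *
im=get_image("top"); P=cloud(im); q=P[150:230,230:320].reshape(-1,3)
q=q[(q[:,2]>.02)&(q[:,2]<.06)&(q[:,0]<.66)&(q[:,0]>.45)]; r=cv2.minAreaRect((q[:,:2]*1000).astype(np.float32)); print(len(q),r)
cv2.imwrite("pics/top1.png",cv2.resize(im["image"][120:280,150:390],None,fx=2.5,fy=2.5))
a=np.hstack([cv2.imread("pics/w3.png"),np.zeros((400,0,3),np.uint8)]); 
b=cv2.resize(a,(400,250)); c=cv2.resize(im["image"][130:280,160:400],(400,250)); cv2.imwrite("pics/m1.png",np.hstack([b,c]))
E
```

```text
t 11.2 pos [0.5625 0.0483 0.1407] yaw -1.6 down [ 0.009  0.005 -1.   ] w 0.0599 F [-0.8  0.2  0.2] q6 -0.02 rows 4
[0.022, 0.024, -0.006] [-0.001, 0.001, -0.001]
[0.022, 0.024, -0.006] [-0.001, 0.001, -0.001]
[0.022, 0.024, -0.006] [-0.001, 0.001, -0.001]
[0.022, 0.024, -0.006] [-0.001, 0.001, -0.001]
20714 [560.3 108. ] [143.3  83.9] 88.5 z med 0.0358
1007 ((561.8621826171875, 110.113525390625), (146.41162109375, 84.40824127197266), 88.44866180419922)
```

View pics/m1.png

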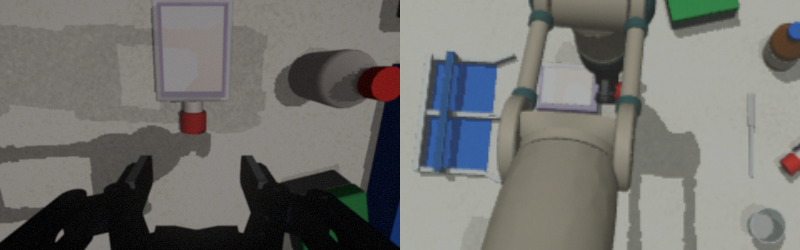

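{"api": "arm_command", "payload": {"series": [{"dp":[0.15,-0.01,-0.01],"angular":[0,0,0],"gripper":60},{"dp":[0.2,-0.01,-0.01],"angular":[0,0,0],"gripper":60},{"dp":[0.2,-0.01,-0.01],"angular":[0,0.002,0],"gripper":60},{"dp":[0.2,-0.01,0],"angular":[0,0.002,0],"gripper":60},{"dp":[0.18,0,0],"angular":[0,0.002,0],"gripper":60},{"dp":[0.1,0,0],"angular":[0,0,0],"gripper":60},{"dp":[0,0,0],"angular":[0,0,0],"gripper":60},{"dp":[0,0,0],"angular":[0,0,0],"gripper":60}]}}

```text
clock: 12.3
position: [0.5605, 0.0469, 0.0142]
ee_rot: [0.708, 0.011, 0.706, -0.007]
contact_force: [0.9, -0.4, 0.5]
width: 0.0601
```

```bash
python3 plan.py 0.559 0.043 0.009 -1.3 2
```

```text
t 12.3 pos [0.5605 0.0469 0.0142] yaw -1.4 down [ 0.002  0.006 -1.   ] w 0.0601 F [ 0.9 -0.4  0.5] q6 -0.02 rows 2
[0.022, -0.017, -0.006] [-0.001, 0.001, -0.002]
[0.022, -0.016, -0.006] [-0.001, 0.001, -0.002]
```

{"api": "arm_command", "payload": {"series": [{"dp":[0.022,-0.02,-0.006],"angular":[0,0,0],"gripper":60},{"dp":[0.022,-0.02,-0.006],"angular":[0,0,0],"gripper":15},{"dp":[0,0,0],"angular":[0,0,0],"gripper":15},{"dp":[0,0,0],"angular":[0,0,0],"gripper":15},{"dp":[0,0,0],"angular":[0,0,0],"gripper":15},{"dp":[0,0,0],"angular":[0,0,0],"gripper":15},{"dp":[0,0.12,0],"angular":[0,0,0],"gripper":15},{"dp":[0,0.15,0],"angular":[0,0,0],"gripper":15}]}}

```text
clock: 13.3
position: [0.561, 0.0749, 0.0107]
ee_rot: [0.709, 0.012, 0.705, -0.007]
contact_force: [-0.2, -0.3, -0.5]
width: 0.031
```

```bash
python3 plan.py 0.558 0.2 0.009 -1.3 6
```

```text
t 13.3 pos [0.561  0.0749 0.0107] yaw -1.5 down [ 0.006  0.006 -1.   ] w 0.031 F [-0.2 -0.3 -0.5] q6 0.03 rows 6
[0.003, 0.174, -0.009] [-0.0, 0.001, -0.001]
[0.003, 0.174, -0.009] [-0.0, 0.001, -0.001]
[0.003, 0.174, -0.009] [-0.0, 0.001, -0.001]
[0.003, 0.174, -0.008] [-0.0, 0.001, -0.001]
[0.003, 0.174, -0.008] [-0.0, 0.001, -0.001]
[0.003, 0.174, -0.008] [-0.0, 0.001, -0.001]
```

{"api": "arm_command", "payload": {"series": [{"dp":[0.005,0.18,-0.009],"angular":[0,0,0],"gripper":15},{"dp":[0.005,0.18,-0.009],"angular":[0,0,0],"gripper":15},{"dp":[0.005,0.18,-0.009],"angular":[0,0,0],"gripper":15},{"dp":[0.005,0.18,-0.008],"angular":[0,0,0],"gripper":15},{"dp":[0.005,0.18,-0.008],"angular":[0,0,0],"gripper":15},{"dp":[0,0.15,0],"angular":[0,0,0],"gripper":15},{"dp":[0,0.05,0],"angular":[0,0,0],"gripper":15},{"dp":[0,0,0],"angular":[0,0,0],"gripper":15}]}}

```text
clock: 14.3
position: [0.552, 0.2064, 0.0085]
ee_rot: [0.705, -0.003, 0.709, -0.01]
contact_force: [0.3, -1.7, 1.9]
width: 0.0311
```

```bash
python3 plan.py 0.558 0.237 0.009 -1.3 6; python3 wl.py w4 .48 .64 .1 .40 .032 .046
```

```text
t 14.3 pos [0.552  0.2064 0.0085] yaw -0.6 down [-0.005 -0.018 -1.   ] w 0.0311 F [ 0.3 -1.7  1.9] q6 0.27 rows 6
[-0.002, 0.043, 0.008] [0.001, -0.0, 0.002]
[-0.001, 0.043, 0.008] [0.001, -0.0, 0.002]
[-0.001, 0.043, 0.008] [0.001, -0.0, 0.002]
[-0.001, 0.043, 0.008] [0.001, -0.0, 0.002]
[-0.001, 0.043, 0.008] [0.001, -0.0, 0.002]
[-0.001, 0.043, 0.007] [0.001, -0.0, 0.002]
71217 [554.  243.3] [127.8  84. ] 86.3 z med 0.0361
```

View pics/w4.png

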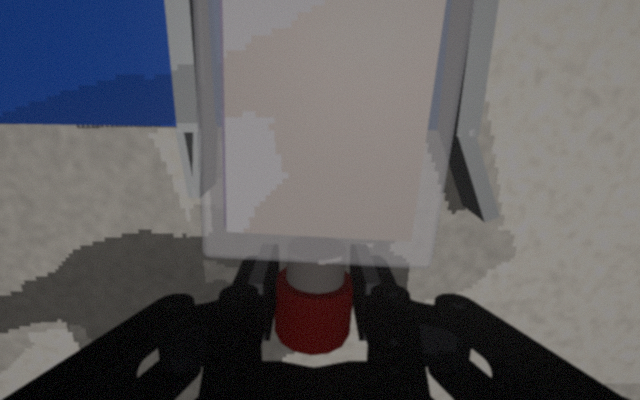

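{"api": "arm_command", "payload": {"series": [{"dp":[0,0.05,0.01],"angular":[0,0,0.002],"gripper":15},{"dp":[0,0.05,0.01],"angular":[0,0,0.002],"gripper":15},{"dp":[0,0.05,0.01],"angular":[0,0,0.002],"gripper":15},{"dp":[0,0.05,0.01],"angular":[0,0,0.002],"gripper":15},{"dp":[0,0.04,0.005],"angular":[0,0,0],"gripper":15},{"dp":[0,0.03,0],"angular":[0,0,0],"gripper":15},{"dp":[0,0.02,0],"angular":[0,0,0],"gripper":15},{"dp":[0,0.02,0],"angular":[0,0,0],"gripper":15}]}}

```text
clock: 15.35
position: [0.5557, 0.2412, 0.0082]
ee_rot: [0.703, -0.0, 0.711, -0.007]
contact_force: [-1.4, -2.9, 4.2]
width: 0.0314
```

```bash
python3 plan.py 0.558 0.237 0.009 -1.3 6
```

```text
t 15.35 pos [0.5557 0.2412 0.0082] yaw -0.6 down [-0.011 -0.011 -1.   ] w 0.0314 F [-1.4 -2.9  4.2] q6 0.31 rows 6
[-0.001, -0.006, 0.003] [0.001, -0.001, 0.001]
[-0.001, -0.006, 0.003] [0.001, -0.001, 0.001]
[-0.001, -0.006, 0.003] [0.001, -0.001, 0.001]
[-0.001, -0.006, 0.003] [0.001, -0.001, 0.001]
[-0.001, -0.006, 0.003] [0.001, -0.001, 0.001]
[-0.001, -0.006, 0.003] [0.001, -0.001, 0.001]
```

{"api": "arm_command", "payload": {"series": [{"dp":[0,0.02,0.005],"angular":[0,0,0],"gripper":15},{"dp":[0,0.02,0.005],"angular":[0,0,0],"gripper":15},{"dp":[0,0.02,0],"angular":[0,0,0],"gripper":15},{"dp":[0,0.02,0],"angular":[0,0,0],"gripper":15},{"dp":[0,0.02,0],"angular":[0,0,0],"gripper":15},{"dp":[0,0.02,0],"angular":[0,0,0],"gripper":15},{"dp":[0,0.02,0],"angular":[0,0,0],"gripper":15},{"dp":[0,0.02,0],"angular":[0,0,0],"gripper":15}]}}

```text
clock: 16.35
position: [0.5572, 0.2507, 0.0083]
ee_rot: [0.703, -0.009, 0.711, -0.012]
contact_force: [-1.4, -12.0, 6.2]
width: 0.0312
```

```bash
python3 plan.py 0.558 0.237 0.009 -1.3 1; python3 wl.py w5 .48 .64 .1 .40 .03 .046
```

```text
t 16.35 pos [0.5572 0.2507 0.0083] yaw -0.2 down [-0.012 -0.03  -0.999] w 0.0312 F [ -1.4 -12.    6.2] q6 0.35 rows 1
[-0.002, -0.115, 0.007] [0.013, -0.008, 0.019]
56168 [558.9 287.3] [127.3  84.6] 87.3 z med 0.0359
```

{"api": "arm_command", "payload": {"series": [{"dp":[0,0,0],"angular":[0,0,0],"gripper":46},{"dp":[0,0,0],"angular":[0,0,0],"gripper":46},{"dp":[0,0,0],"angular":[0,0,0],"gripper":46},{"dp":[-0.1,-0.02,0],"angular":[0,0,0],"gripper":46},{"dp":[-0.2,-0.05,0],"angular":[0,0,0.015],"gripper":46},{"dp":[-0.3,-0.2,0],"angular":[0,0,0.015],"gripper":46},{"dp":[-0.3,-0.3,0],"angular":[0,0,0],"gripper":46},{"dp":[-0.2,-0.2,0],"angular":[0,0,0],"gripper":46}]}}

```text
clock: 17.4
position: [0.5586, 0.1611, 0.1423]
ee_rot: [0.703, 0.009, 0.711, 0.008]
contact_force: [-0.7, -0.2, -0.1]
width: 0.0459
```

```bash
cat > rack.py <<'E'
# flask/rack measurement with the wrist cam: body rect and back-stop / bar
import sys
from h import *
s=get_state(); im=get_image("wrist"); P=cloud(im,wristT(s,im)); p=P[im["depth"]>0]
cv2.imwrite(f"pics/{sys.argv[1]}.png",im["image"])
h=cv2.cvtColor(im["image"],cv2.COLOR_BGR2HSV); ok=im["depth"]>0
red=((h[...,0]<8)|(h[...,0]>172))&(h[...,1]>130)&ok&(P[...,1]>.1)&(P[...,2]<.045)
q=P[red]; print("red",len(q),np.percentile(q[:,:2],[1,50,99],axis=0).round(4).tolist() if len(q) else 0)
for lo,hi,n in((.030,.042,"flask"),(.018,.026,"walls"),(.046,.06,"bar")):
    q=p[(p[:,2]>lo)&(p[:,2]<hi)&(p[:,1]>.1)&(p[:,0]>.35)&(p[:,0]<.65)]
    if len(q)>20: r=cv2.minAreaRect((q[:,:2]*1000).astype(np.float32)); print(n,len(q),np.round(r[0],1),np.round(r[1],1),round(r[2],1),np.percentile(q[:,1],[.5,99.5]).round(4))
E
python3 plan.py 0.54 0.15 0.18 -1.3 1;python3 rack.py w6; python3 wl.py w6b .505 .61 .1 .40 .03 .042
```

```text
t 17.4 pos [0.5586 0.1611 0.1423] yaw -0.0 down [-0.012  0.024 -1.   ] w 0.0459 F [-0.7 -0.2 -0.1] q6 0.13 rows 1
[-0.314, -0.085, -0.159] [0.014, -0.008, -0.015]
red 1572 [[0.5445, 0.2252], [0.5589, 0.2374], [0.5738, 0.2496]]
flask 7887 [560.4 260.3] [70.3 84.3] 89.8 [0.2259 0.2949]
walls 3945 [506.1 262.5] [ 74.  233.1] 89.6 [0.2278 0.2989]
7373 [560.4 259.4] [68.2 84.5] 89.9 z med 0.0352
```

View pics/w6.png

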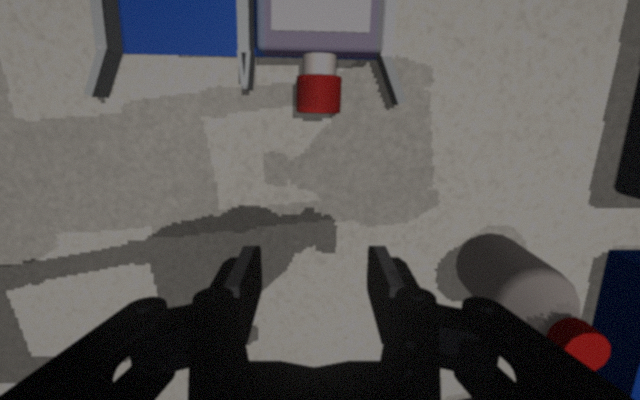

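```bash
python3 plan.py 0.4865 -0.3243 0.15 -142.4 14
```

```text
t 17.5 pos [0.5603 0.1604 0.1437] yaw -0.1 down [-0.008  0.024 -1.   ] w 0.0461 F [-0.1 -0.   0.1] q6 0.14 rows 14
[-0.01, -0.288, -0.043] [0.113, -0.002, -0.0]
[-0.01, -0.292, 0.008] [0.113, -0.002, -0.0]
[-0.01, -0.286, 0.06] [0.113, -0.002, -0.0]
[-0.01, -0.271, 0.109] [0.113, -0.002, -0.0]
[-0.01, -0.247, 0.155] [0.113, -0.002, -0.0]
[-0.009, -0.216, 0.196] [0.113, -0.002, -0.0]
[-0.009, -0.178, 0.231] [0.113, -0.002, -0.0]
[-0.008, -0.134, 0.259] [0.113, -0.002, -0.0]
[-0.008, -0.086, 0.279] [0.113, -0.002, -0.0]
[-0.007, -0.036, 0.29] [0.113, -0.002, -0.0]
[-0.006, 0.016, 0.291] [0.113, -0.002, -0.0]
[-0.006, 0.067, 0.284] [0.113, -0.002, -0.0]
[-0.005, 0.116, 0.268] [0.113, -0.002, -0.0]
[-0.004, 0.161, 0.243] [0.113, -0.002, -0.0]
```

{"api": "arm_command", "payload": {"series": [{"dp":[-0.05,-0.29,-0.04],"angular":[0.115,0,0],"gripper":85},{"dp":[-0.03,-0.29,0.01],"angular":[0.115,-0.003,0],"gripper":85},{"dp":[0,-0.29,0.06],"angular":[0.115,-0.003,0],"gripper":85},{"dp":[0,-0.27,0.11],"angular":[0.115,-0.003,0],"gripper":85},{"dp":[0,-0.25,0.155],"angular":[0.115,-0.003,0],"gripper":85},{"dp":[0,-0.22,0.2],"angular":[0.115,-0.003,0],"gripper":85},{"dp":[0,-0.18,0.23],"angular":[0.115,-0.003,0],"gripper":85},{"dp":[0,-0.13,0.26],"angular":[0.115,-0.003,0],"gripper":85}]}}

```text
clock: 18.5
position: [0.5091, -0.1129, 0.1433]
ee_rot: [0.52, 0.485, 0.52, -0.473]
contact_force: [0.0, 0.3, -0.1]
width: 0.0855
```

```bash
python3 plan.py 0.4865 -0.3243 0.14 -142.4 7
```

```text
t 18.5 pos [ 0.5091 -0.1129  0.1433] yaw -85.3 down [ 0.013  0.012 -1.   ] w 0.0855 F [ 0.   0.3 -0.1] q6 1.12 rows 7
[0.001, -0.047, 0.249] [0.091, -0.002, -0.001]
[0.001, -0.012, 0.253] [0.091, -0.002, -0.001]
[0.002, 0.024, 0.252] [0.091, -0.002, -0.001]
[0.002, 0.06, 0.246] [0.091, -0.002, -0.001]
[0.003, 0.094, 0.235] [0.091, -0.002, -0.001]
[0.003, 0.126, 0.219] [0.091, -0.002, -0.001]
[0.004, 0.156, 0.199] [0.091, -0.002, -0.001]
```

{"api": "arm_command", "payload": {"series": [{"dp":[0,-0.05,0.25],"angular":[0.09,-0.002,0],"gripper":85},{"dp":[0,-0.01,0.25],"angular":[0.09,-0.002,0],"gripper":85},{"dp":[0,0.025,0.25],"angular":[0.09,-0.002,0],"gripper":85},{"dp":[0,0.06,0.245],"angular":[0.09,-0.002,0],"gripper":85},{"dp":[0,0.09,0.235],"angular":[0.09,-0.002,0],"gripper":85},{"dp":[0,0.12,0.21],"angular":[0.085,-0.002,0],"gripper":85},{"dp":[0,0.12,0.15],"angular":[0.08,-0.002,0],"gripper":85},{"dp":[0,0,0],"angular":[0,0,0],"gripper":85}]}}

```text
clock: 19.5
position: [0.4868, -0.3133, 0.1356]
ee_rot: [0.226, 0.671, 0.229, -0.668]
contact_force: [0.9, 0.2, 0.8]
width: 0.0854
```

```bash
python3 plan.py 0.4865 -0.3243 0.045 -142.4 6; python3 wl.py w7 .4 .58 -.42 -.22 .076 .092
```

```text
t 19.5 pos [ 0.4868 -0.3133  0.1356] yaw -142.5 down [ 0.003  0.005 -1.   ] w 0.0854 F [0.9 0.2 0.8] q6 1.79 rows 6
[0.126, 0.012, 0.01] [-0.0, -0.001, 0.0]
[0.126, 0.012, 0.01] [-0.0, -0.001, 0.0]
[0.126, 0.012, 0.01] [-0.0, -0.001, 0.0]
[0.126, 0.012, 0.01] [-0.0, -0.001, 0.0]
[0.126, 0.012, 0.01] [-0.0, -0.001, 0.0]
[0.126, 0.012, 0.01] [-0.0, -0.001, 0.0]
10840 [ 485.2 -324.4] [ 35.1 109.3] 37.7 z med 0.0839
```

{"api": "arm_command", "payload": {"series": [{"dp":[0.12,0.015,0.012],"angular":[0,0,0],"gripper":85},{"dp":[0.13,0.015,0.012],"angular":[0,0,0],"gripper":85},{"dp":[0.13,0.015,0.012],"angular":[0,0,0],"gripper":85},{"dp":[0.13,0.012,0.012],"angular":[0,0,0],"gripper":85},{"dp":[0.12,0.01,0.01],"angular":[0,0,0],"gripper":85},{"dp":[0.09,0.01,0.01],"angular":[0,0,0],"gripper":85},{"dp":[0,0,0],"angular":[0,0,0],"gripper":20},{"dp":[0,0,0],"angular":[0,0,0],"gripper":20}], "grip_force": 40}}

```text
clock: 20.55
position: [0.4856, -0.3202, 0.041]
ee_rot: [0.226, 0.67, 0.233, -0.668]
contact_force: [0.3, 0.2, 0.3]
width: 0.0513
```

{"api": "arm_command", "payload": {"series": [{"dp":[0,0,0],"angular":[0,0,0],"gripper":20},{"dp":[0,0,0],"angular":[0,0,0],"gripper":20},{"dp":[0,0,0],"angular":[0,0,0],"gripper":20},{"dp":[-0.1,0,0],"angular":[0,0,0],"gripper":20},{"dp":[-0.12,0,0],"angular":[0,0,0],"gripper":20},{"dp":[-0.1,0,0],"angular":[0,0,0],"gripper":20},{"dp":[0,0,0],"angular":[0,0,0],"gripper":20},{"dp":[0,0,0],"angular":[0,0,0],"gripper":20}]}}

```text
clock: 21.55
position: [0.4866, -0.3212, 0.0846]
ee_rot: [0.228, 0.671, 0.232, -0.667]
contact_force: [0.1, 0.4, -1.3]
width: 0.0353
```

```bash
python3 plan.py 0.52 0.12 0.085 -1.3 16
```

```text
t 21.55 pos [ 0.4866 -0.3212  0.0846] yaw -142.1 down [ 0.003  0.007 -1.   ] w 0.0353 F [ 0.1  0.4 -1.3] q6 1.77 rows 16
[0.001, -0.171, -0.155] [-0.098, -0.0, -0.0]
[0.001, -0.145, -0.179] [-0.098, -0.0, -0.0]
[0.001, -0.116, -0.199] [-0.098, -0.0, -0.0]
[0.001, -0.084, -0.215] [-0.098, -0.0, -0.0]
[0.001, -0.05, -0.225] [-0.098, -0.0, -0.0]
[0.001, -0.015, -0.23] [-0.098, -0.0, -0.0]
[0.001, 0.02, -0.23] [-0.098, -0.0, -0.0]
[0.001, 0.055, -0.224] [-0.098, -0.0, -0.0]
[0.001, 0.089, -0.213] [-0.098, -0.0, -0.0]
[0.001, 0.12, -0.197] [-0.098, -0.0, -0.0]
[0.001, 0.149, -0.176] [-0.098, -0.0, -0.0]
[0.0, 0.174, -0.151] [-0.098, -0.0, -0.0]
[0.0, 0.195, -0.123] [-0.098, -0.0, -0.0]
[0.0, 0.212, -0.091] [-0.098, -0.0, -0.0]
[0.0, 0.223, -0.058] [-0.098, -0.0, -0.0]
[-0.0, 0.229, -0.023] [-0.098, -0.0, -0.0]
```

{"api": "arm_command", "payload": {"series": [{"dp":[-0.03,-0.17,-0.155],"angular":[-0.1,0,0],"gripper":20},{"dp":[0,-0.145,-0.18],"angular":[-0.1,0,0],"gripper":20},{"dp":[0,-0.115,-0.2],"angular":[-0.1,0,0],"gripper":20},{"dp":[0,-0.085,-0.215],"angular":[-0.1,0,0],"gripper":20},{"dp":[0,-0.05,-0.225],"angular":[-0.1,0,0],"gripper":20},{"dp":[0,-0.015,-0.23],"angular":[-0.1,0,0],"gripper":20},{"dp":[0,0.02,-0.23],"angular":[-0.1,0,0],"gripper":20},{"dp":[0,0.055,-0.225],"angular":[-0.1,0,0],"gripper":20}]}}

```text
clock: 22.55
position: [0.4954, -0.0947, 0.0866]
ee_rot: [0.584, 0.398, 0.589, -0.393]
contact_force: [0.7, 0.1, -1.2]
width: 0.0355
```

```bash
python3 plan.py 0.52 0.12 0.075 -1.3 8
```

```text
t 22.55 pos [ 0.4954 -0.0947  0.0866] yaw -67.9 down [-0.002  0.009 -1.   ] w 0.0355 F [ 0.7  0.1 -1.2] q6 0.85 rows 8
[0.014, 0.108, -0.198] [-0.093, -0.001, -0.001]
[0.014, 0.135, -0.18] [-0.093, -0.001, -0.001]
[0.014, 0.16, -0.158] [-0.093, -0.001, -0.001]
[0.013, 0.181, -0.134] [-0.093, -0.001, -0.001]
[0.013, 0.199, -0.106] [-0.093, -0.001, -0.001]
[0.013, 0.212, -0.076] [-0.093, -0.001, -0.001]
[0.013, 0.221, -0.045] [-0.093, -0.001, -0.001]
[0.012, 0.225, -0.012] [-0.093, -0.001, -0.001]
```

{"api": "arm_command", "payload": {"series": [{"dp":[0,0.11,-0.2],"angular":[-0.093,0,0],"gripper":20},{"dp":[0,0.135,-0.18],"angular":[-0.093,0,0],"gripper":20},{"dp":[0,0.16,-0.16],"angular":[-0.093,0,0],"gripper":20},{"dp":[0,0.18,-0.135],"angular":[-0.093,0,0],"gripper":20},{"dp":[0.01,0.2,-0.105],"angular":[-0.093,0,0],"gripper":20},{"dp":[0.01,0.21,-0.075],"angular":[-0.093,0,0],"gripper":20},{"dp":[0.01,0.2,-0.045],"angular":[-0.085,0,0],"gripper":20},{"dp":[0,0.1,0],"angular":[-0.06,0,0],"gripper":20}]}}

```text
clock: 23.55
position: [0.5119, 0.1115, 0.0816]
ee_rot: [0.704, 0.019, 0.71, -0.011]
contact_force: [-0.4, 0.3, -1.0]
width: 0.0357
```

```bash
python3 plan.py 0.52 0.12 0.0425 -1.3 4
```

```text
t 23.55 pos [0.5119 0.1115 0.0816] yaw -2.4 down [-0.009  0.01  -1.   ] w 0.0357 F [-0.4  0.3 -1. ] q6 0.11 rows 4
[0.081, 0.018, 0.017] [-0.003, -0.001, -0.002]
[0.081, 0.018, 0.017] [-0.003, -0.001, -0.002]
[0.081, 0.018, 0.017] [-0.003, -0.001, -0.002]
[0.081, 0.018, 0.017] [-0.003, -0.001, -0.002]
```

{"api": "arm_command", "payload": {"series": [{"dp":[0.09,0.01,0.02],"angular":[-0.003,-0.001,-0.002],"gripper":20},{"dp":[0.1,0,0.025],"angular":[-0.003,-0.001,-0.002],"gripper":20},{"dp":[0.09,0,0.02],"angular":[-0.003,-0.001,-0.002],"gripper":20},{"dp":[0.02,0,0],"angular":[0,0,0],"gripper":20},{"dp":[0,0,0],"angular":[0,0,0],"gripper":70},{"dp":[0,0,0],"angular":[0,0,0],"gripper":70},{"dp":[0,0,0],"angular":[0,0,0],"gripper":70},{"dp":[0,0,0],"angular":[0,0,0],"gripper":70}]}}

```text
clock: 24.55
position: [0.5198, 0.1112, 0.0425]
ee_rot: [0.705, 0.011, 0.709, -0.012]
contact_force: [0.4, 0.5, -0.1]
width: 0.0703
```

{"api": "arm_command", "payload": {"series": [{"dp":[-0.17,0,0],"angular":[0,0,0],"gripper":70},{"dp":[-0.2,0,0],"angular":[0,0,0],"gripper":70},{"dp":[-0.2,0,0],"angular":[0,0,0],"gripper":70},{"dp":[-0.15,0,0],"angular":[0,0,0],"gripper":0},{"dp":[0,0,0.2],"angular":[0,0,0],"gripper":0},{"dp":[0,0,0.25],"angular":[0,0,0],"gripper":0},{"dp":[0,0,0.15],"angular":[0,0,0],"gripper":0},{"dp":[0,0,0],"angular":[0,0,0],"gripper":0}]}}

```text
clock: 25.55
position: [0.5937, 0.1092, 0.1338]
ee_rot: [0.706, 0.011, 0.708, -0.011]
contact_force: [-1.2, -0.3, -0.6]
width: -0.0003
```

```bash
python3 plan.py 0.59 0.12 0.065 -1.3 4; python3 wl.py w8 .40 .60 0.03 .25 .075 .095
```

```text
t 25.55 pos [0.5937 0.1092 0.1338] yaw -1.8 down [-0.002 -0.001 -1.   ] w -0.0003 F [-1.2 -0.3 -0.6] q6 0.1 rows 4
[0.143, 0.022, -0.008] [-0.001, -0.0, 0.0]
[0.143, 0.022, -0.008] [-0.001, -0.0, 0.0]
[0.143, 0.022, -0.008] [-0.001, -0.0, 0.0]
[0.143, 0.022, -0.008] [-0.001, -0.0, 0.0]
11557 [518.1 116.6] [109.4  37.2] 88.3 z med 0.0838
```

{"api": "arm_command", "payload": {"series": [{"dp":[0.2,0.02,0],"angular":[0,0,0],"gripper":0},{"dp":[0.2,0.02,0],"angular":[0,0,0],"gripper":0},{"dp":[0.17,0.02,-0.1],"angular":[0,0,0],"gripper":0},{"dp":[0,0,-0.18],"angular":[0,0,0],"gripper":0},{"dp":[0,0,-0.16],"angular":[0,0,0],"gripper":0},{"dp":[0,0,-0.16],"angular":[0,0,0],"gripper":0},{"dp":[0,0,-0.16],"angular":[0,0,0],"gripper":0},{"dp":[0,0,-0.14],"angular":[0,0,0],"gripper":0}]}}

```text
clock: 26.6
position: [0.4722, 0.1203, 0.0646]
ee_rot: [0.704, 0.01, 0.71, -0.011]
contact_force: [-0.9, -0.5, -0.6]
width: 0.0001
```

{"api": "arm_command", "payload": {"series": [{"dp":[-0.17,-0.05,0],"angular":[0,0,0],"gripper":60},{"dp":[-0.2,-0.12,0],"angular":[0,0,0],"gripper":60},{"dp":[-0.2,-0.13,-0.05],"angular":[0,0,0],"gripper":60},{"dp":[-0.1,-0.13,-0.05],"angular":[0,0,0],"gripper":60},{"dp":[0,-0.1,-0.05],"angular":[0,0,0],"gripper":60},{"dp":[0,0,0],"angular":[0,0,0],"gripper":60},{"dp":[0,0,0],"angular":[0,0,0],"gripper":60},{"dp":[0,0,0],"angular":[0,0,0],"gripper":60}]}}

```text
clock: 27.6
position: [0.4442, 0.056, 0.1453]
ee_rot: [0.701, 0.01, 0.713, -0.011]
contact_force: [0.1, 0.0, 0.6]
width: 0.06
```

```bash
python3 plan.py 0.458 0.04 0.01 -1.3 6; python3 wl.py w9 .38 .54 -0.05 .25 .028 .045
```

```text
t 27.6 pos [0.4442 0.056  0.1453] yaw -1.7 down [-0.017 -0.    -1.   ] w 0.06 F [0.1 0.  0.6] q6 0.0 rows 6
[0.188, -0.021, 0.023] [-0.001, -0.002, 0.0]
[0.188, -0.021, 0.023] [-0.001, -0.002, 0.0]
[0.188, -0.022, 0.022] [-0.001, -0.002, 0.0]
[0.188, -0.022, 0.021] [-0.001, -0.002, 0.0]
[0.188, -0.022, 0.021] [-0.001, -0.002, 0.0]
[0.188, -0.022, 0.02] [-0.001, -0.002, 0.0]
20710 [455.2  98. ] [149.3  84.3] 88.1 z med 0.0356
```

View pics/w9.png

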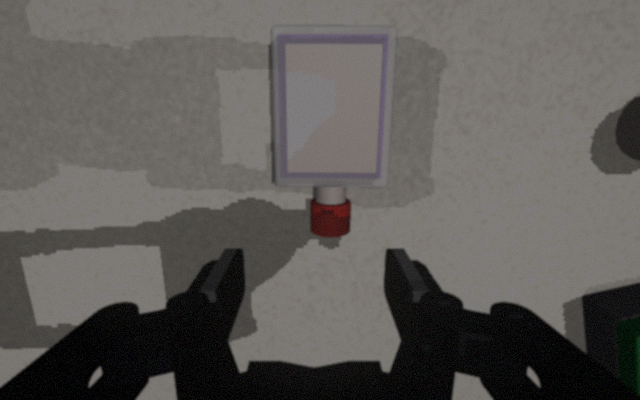

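{"api": "arm_command", "payload": {"series": [{"dp":[0.15,-0.03,0.01],"angular":[0,-0.002,0],"gripper":60},{"dp":[0.2,-0.03,0.02],"angular":[0,-0.002,0],"gripper":60},{"dp":[0.2,-0.03,0.015],"angular":[0,-0.002,0],"gripper":60},{"dp":[0.2,-0.03,0.015],"angular":[0,-0.002,0],"gripper":60},{"dp":[0.18,-0.03,0.015],"angular":[0,-0.002,0],"gripper":60},{"dp":[0.11,-0.02,0.01],"angular":[0,0,0],"gripper":60},{"dp":[0,0,0],"angular":[0,0,0],"gripper":60},{"dp":[0,0,0],"angular":[0,0,0],"gripper":60}]}}

```text
clock: 28.65
position: [0.4554, 0.0373, 0.0154]
ee_rot: [0.707, 0.009, 0.707, -0.009]
contact_force: [-0.5, 0.2, -0.8]
width: 0.06
```

```bash
python3 plan.py 0.454 0.036 0.009 -1.3 2
```

```text
t 28.65 pos [0.4554 0.0373 0.0154] yaw -1.4 down [-0.001  0.    -1.   ] w 0.06 F [-0.5  0.2 -0.8] q6 -0.05 rows 2
[0.027, -0.006, -0.006] [-0.001, -0.0, -0.0]
[0.027, -0.006, -0.006] [-0.001, -0.0, -0.0]
```

{"api": "arm_command", "payload": {"series": [{"dp":[0.03,-0.005,0],"angular":[0,0,0],"gripper":60},{"dp":[0.025,0,0],"angular":[0,0,0],"gripper":15},{"dp":[0,0,0],"angular":[0,0,0],"gripper":15},{"dp":[0,0,0],"angular":[0,0,0],"gripper":15},{"dp":[0,0,0],"angular":[0,0,0],"gripper":15},{"dp":[0,0,0],"angular":[0,0,0],"gripper":15},{"dp":[0,0.12,0],"angular":[0,0,0],"gripper":15},{"dp":[0,0.15,0],"angular":[0,0,0],"gripper":15}]}}

```text
clock: 29.65
position: [0.4571, 0.07, 0.0099]
ee_rot: [0.708, 0.01, 0.706, -0.01]
contact_force: [0.6, -0.9, -1.9]
width: 0.0315
```

```bash
python3 plan.py 0.458 0.19 0.009 -1.3 6
```

```text
t 29.65 pos [0.4571 0.07   0.0099] yaw -1.5 down [ 0.002  0.    -1.   ] w 0.0315 F [ 0.6 -0.9 -1.9] q6 0.03 rows 6
[0.001, 0.167, -0.003] [-0.0, 0.0, -0.0]
[0.001, 0.167, -0.003] [-0.0, 0.0, -0.0]
[0.001, 0.167, -0.003] [-0.0, 0.0, -0.0]
[0.001, 0.167, -0.003] [-0.0, 0.0, -0.0]
[0.001, 0.167, -0.003] [-0.0, 0.0, -0.0]
[0.001, 0.167, -0.003] [-0.0, 0.0, -0.0]
```

{"api": "arm_command", "payload": {"series": [{"dp":[0.003,0.17,0.004],"angular":[0,0,0],"gripper":15},{"dp":[0.003,0.17,0.004],"angular":[0,0,0],"gripper":15},{"dp":[0.003,0.17,0.004],"angular":[0,0,0],"gripper":15},{"dp":[0.003,0.17,0.004],"angular":[0,0,0],"gripper":15},{"dp":[0.003,0.17,0.004],"angular":[0,0,0],"gripper":15},{"dp":[0,0.14,0.004],"angular":[0,0,0],"gripper":15},{"dp":[0,0.04,0],"angular":[0,0,0],"gripper":15},{"dp":[0,0,0],"angular":[0,0,0],"gripper":15}]}}

```text
clock: 30.65
position: [0.4603, 0.1995, 0.0097]
ee_rot: [0.707, 0.003, 0.707, -0.008]
contact_force: [-1.1, -2.0, 1.2]
width: 0.0313
```

```bash
python3 plan.py 0.458 0.24 0.009 -1.3 8; python3 wl.py w10 .405 .508 .1 .40 .028 .046
```

```text
t 30.65 pos [0.4603 0.1995 0.0097] yaw -0.9 down [-0.    -0.007 -1.   ] w 0.0313 F [-1.1 -2.   1.2] q6 0.3 rows 8
[0.0, 0.042, -0.003] [0.001, -0.0, 0.001]
[0.0, 0.042, -0.003] [0.001, -0.0, 0.001]
[0.001, 0.042, -0.003] [0.001, -0.0, 0.001]
[0.001, 0.042, -0.003] [0.001, -0.0, 0.001]
[0.001, 0.042, -0.003] [0.001, -0.0, 0.001]
[0.001, 0.042, -0.003] [0.001, -0.0, 0.001]
[0.001, 0.042, -0.003] [0.001, -0.0, 0.001]
[0.001, 0.042, -0.003] [0.001, -0.0, 0.001]
64623 [459.7 242. ] [112.7  84.6] 89.3 z med 0.0358
```

{"api": "arm_command", "payload": {"series": [{"dp":[0,0.05,-0.003],"angular":[0,0,0],"gripper":15},{"dp":[0,0.05,-0.003],"angular":[0,0,0],"gripper":15},{"dp":[0,0.05,-0.003],"angular":[0,0,0],"gripper":15},{"dp":[0,0.05,-0.003],"angular":[0,0,0],"gripper":15},{"dp":[0,0.05,0],"angular":[0,0,0],"gripper":15},{"dp":[0,0.04,0],"angular":[0,0,0],"gripper":15},{"dp":[0,0.03,0],"angular":[0,0,0],"gripper":15},{"dp":[0,0.02,0],"angular":[0,0,0],"gripper":15}]}}

```text
clock: 31.7
position: [0.4602, 0.2406, 0.0097]
ee_rot: [0.707, 0.003, 0.707, -0.01]
contact_force: [-0.0, -9.7, 4.9]
width: 0.0315
```

{"api": "arm_command", "payload": {"series": [{"dp":[0,0.02,0],"angular":[0,0,0],"gripper":15},{"dp":[0,0.02,0],"angular":[0,0,0],"gripper":15},{"dp":[0,0.02,0],"angular":[0,0,0],"gripper":15},{"dp":[0,0.02,0],"angular":[0,0,0],"gripper":15},{"dp":[0,0.02,0],"angular":[0,0,0],"gripper":15},{"dp":[0,0.02,0],"angular":[0,0,0],"gripper":15},{"dp":[0,0.02,0],"angular":[0,0,0],"gripper":15},{"dp":[0,0.02,0],"angular":[0,0,0],"gripper":15}]}}

```text
clock: 32.7
position: [0.4583, 0.2413, 0.0096]
ee_rot: [0.705, -0.012, 0.709, -0.019]
contact_force: [1.8, -8.6, 4.6]
width: 0.0316
```

```bash
python3 plan.py 0.458 0.24 0.009 -1.3 1
```

```text
t 32.7 pos [0.4583 0.2413 0.0096] yaw -0.6 down [-0.007 -0.043 -0.999] w 0.0316 F [ 1.8 -8.6  4.6] q6 0.42 rows 1
[0.005, -0.01, -0.002] [0.008, -0.004, 0.028]
```

{"api": "arm_command", "payload": {"series": [{"dp":[0,0,0],"angular":[0,0,0],"gripper":46},{"dp":[0,0,0],"angular":[0,0,0],"gripper":46},{"dp":[0,0,0],"angular":[0,0,0],"gripper":46},{"dp":[-0.1,-0.02,0],"angular":[0,0,0.01],"gripper":46},{"dp":[-0.25,-0.05,0.05],"angular":[0,0,0.015],"gripper":46},{"dp":[-0.4,-0.25,0.15],"angular":[0,0,0.01],"gripper":46},{"dp":[-0.4,-0.3,0.2],"angular":[0,0,0],"gripper":46},{"dp":[-0.3,-0.3,0.1],"angular":[0,0,0],"gripper":46}]}}

```text
clock: 33.7
position: [0.5166, 0.1314, 0.1852]
ee_rot: [0.703, 0.008, 0.711, 0.004]
contact_force: [0.5, 0.4, 0.4]
width: 0.0462
```

{"api": "arm_command", "payload": {"series": [{"dp":[-0.2,-0.4,0],"angular":[0,0,0],"gripper":46},{"dp":[0,-0.4,0],"angular":[0,0,0],"gripper":46},{"dp":[0,-0.3,0],"angular":[0,0,0],"gripper":46},{"dp":[0,-0.1,0],"angular":[0,0,0],"gripper":46},{"dp":[0,0,0],"angular":[0,0,0],"gripper":46},{"dp":[0,0,0],"angular":[0,0,0],"gripper":46},{"dp":[0,0,0],"angular":[0,0,0],"gripper":46},{"dp":[0,0,0],"angular":[0,0,0],"gripper":46}]}}

```text
clock: 34.7
position: [0.5188, -0.0161, 0.2157]
ee_rot: [0.709, 0.009, 0.705, 0.006]
contact_force: [0.3, 0.2, -0.2]
width: 0.0463
```

```bash
python3 plan.py 0.5 0.24 0.2 -1.3 1; python3 - <<'E'
from h import *
im=get_image("top"); P=cloud(im); I=im["image"]
def rect(x0,x1,z0,z1,n):
    q=P[150:250,160:260].reshape(-1,3); q=q[(q[:,0]>x0)&(q[:,0]<x1)&(q[:,2]>z0)&(q[:,2]<z1)]
    r=cv2.minAreaRect((q[:,:2]*1000).astype(np.float32)); print(n,len(q),np.round(r[0],1),np.round(r[1],1),round(r[2],1),"y",np.percentile(q[:,1],[1,99]).round(4))
rect(.513,.605,.031,.046,"B"); rect(.413,.505,.031,.046,"A"); rect(.38,.64,.052,.07,"bar")
h=cv2.cvtColor(I,cv2.COLOR_BGR2HSV); m=((h[...,0]<8)|(h[...,0]>172))&(h[...,1]>130)
for x0,x1 in((.5,.6),(.4,.5)):
    k=m&(P[...,0]>x0)&(P[...,0]<x1)&(P[...,1]>.15)&(P[...,1]<.3); print("cap",k.sum(),P[k].mean(0).round(4),P[k].min(0).round(4))
a=cv2.resize(I[150:250,160:270],(605,550),interpolation=cv2.INTER_CUBIC); cv2.imwrite("pics/end.png",a)
# bystanders
for n,b in dict(media=(375,140,408,173),beaker=(366,250,392,280),dish=(418,135,450,166),tip=(315,108,366,148),timer=(122,214,150,248),wash=(260,118,286,148),spat=(366,184,377,238)).items():
    q=P[b[1]:b[3],b[0]:b[2]].reshape(-1,3); q=q[(q[:,2]>(.004 if n=='spat' else .015))&(q[:,2]<.2)]
    if len(q): print(n,len(q),np.round(cv2.minAreaRect((q[:,:2]*1000).astype(np.float32))[0],1))
E
```

```text
t 34.7 pos [ 0.5188 -0.0161  0.2157] yaw -0.2 down [ 0.005  0.022 -1.   ] w 0.0463 F [ 0.3  0.2 -0.2] q6 -0.18 rows 1
[0.177, 2.13, -0.166] [0.012, 0.003, -0.014]
B 1061 [559.  303.5] [160.6  90.8] 89.4 y [0.2279 0.3818]
A 1099 [460.3 306.7] [ 90.1 160.9] 1.2 y [0.2297 0.3834]
bar 372 [509.9 334.3] [ 15.6 206. ] 88.7 y [0.3253 0.3428]
cap 86 [0.5606 0.2342 0.0327] [0.5472 0.2231 0.0234]
cap 90 [0.4592 0.2369 0.0329] [0.4441 0.2258 0.0218]
media 580 [ 636.  -246.5]
beaker 248 [ 333.1 -214.5]
dish 758 [ 678.4 -380.3]
tip 132 [ 755.5 -143.2]
timer 547 [408.8 481. ]
wash 202 [700.6 108.1]
spat 222 [ 491.5 -200.2]
```

View pics/end.png

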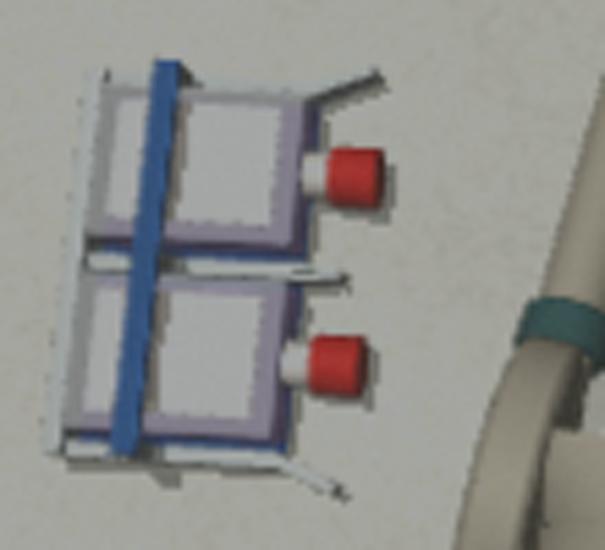

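```bash
python3 -c "
from rig import sign_off; print(sign_off())"
```

```text
the job is handed in; nothing more can be done
None
```

Both flasks are in the rack, one to a bay, and I handed the job in at about 35 s on the clock (limit 72 s). Flask B is in bay_1 and flask A is in bay_0. I carried each one on edge to the rack mouth, pushed it over onto its violet face, then slid it in by the cap until it met the back stop (about 10–12 N).

**Last checks**
- **Position:** the last top picture shows both flasks lying flat, white panel up, under the blue bar, with the red caps pointing out of the mouth. They are centred across their bays to within about 2 mm.
- **Fully home:** the two cap ends differ by 2.7 mm along world y, and the rack's slight turn accounts for about 2.3 mm of that. I did not measure the gap at the stop itself. One rough wrist-camera reading of the wall tips put flask B about 5 mm too far in. The later top view and the contact force did not support it.
- **Turn:** flask B was 87–90° in the wrist views against about 88.7° for the rack, and flask A was last measured at 89.3° before its final push. The last top-camera fit caught the walls as well, so it says nothing on turn.
- **Bystanders:** the media bottle, beaker, dish stack, timer and spatula were where they started, to within about 3 mm. The tip box and wash bottle were partly hidden behind the arm in that picture, so their positions could not be confirmed. I did not recheck the jar. No move went near those three, and the gripper was clear of everything at hand-in.

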